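# Free the seized bolt and lock up the vial carrier

### The job

The rusty slide bolt on the front of the steel vial carrier has seized: work it free with short back-and-forth strokes and draw it right back. Stand every vial from the green mat upright on the floor of the carrier's well, lower the lid plate over the two locating pins until it rests flush on the rim, then push the bolt fully home again over the lid to lock it. Leave the other bottles and the carton where they are.

Things in the scene. Friction and masses are not known exactly. Their poses are not given: they have to be found in the camera images.
- carrier: steel carrier fixed to the counter. Origin: centre of its underside; +x points away from the bolt, y along the line of the two pins, z up. Well 140 (x) x 186 mm (y) inside, walls and floor 5 mm, rim 75 mm high. Flanges 26 mm wide at its y ends, level with the rim, carry the pins. On the -x side a grey bracket (x -86 to -161 mm, 56 mm wide, 78 high) holds the bolt in two staples 100 mm high
- well_floor (a point): centre of the well's inner floor, 5 mm above the counter. Up to four vials stand in one row along the carrier's y at a pitch of about 44 mm
- lid_seat (a point): centre of the carrier's rim, 75 mm above the counter: the lid's underside centre comes here when it rests flush
- pin_left (a point): foot of the pin at carrier y = +111 mm, at rim height; the pin is 8 mm thick, 24 mm high, its last 8 mm tapered to 3 mm
- pin_right (a point): foot of the like pin at carrier y = -111 mm
- bolt (a joint): travel of the bolt in m: 0 home (tip 25 mm over the lid's place), grows along carrier -x, 0.040 right back; clear of the lid beyond 0.030; stays where left. Starts within 4 mm of home. About 6 N moves it, but it jams dead at 9 mm, however hard pulled; drawn up to the jam, then pushed back 6 mm or more (10 is safe), it goes on to a jam at 18; likewise to 27; likewise once more, then runs free for good
- bolt_knob (a point): centre of the top of the bolt's upright knob, a square post 16 x 16 mm from 95 to 147 mm above the counter, sides along the carrier's x and y; moves with the bolt. At home it stands at carrier x = -100 mm, y = 0. The bolt is a rusty 12 mm round bar along the carrier's x, axis 89 mm above the counter, its tip 45 mm ahead of the knob
- lid: loose aluminium lid plate 160 mm (its x) x 246 mm (its y) x 6 mm, 0.42 kg, lying on the counter to the left or right of the carrier with its long side roughly pointing away from the robot. Origin at the centre of its underside, z up. Two 12 mm through holes at its y = +111 and -111 mm; it fits either way round (half a turn)
- lid_handle (a point): centre of the lid's black bar handle, 36 mm above the lid's underside: a bar 14 mm (lid x) x 84 mm (lid y) x 14 mm on two 10 mm posts 72 mm apart, with 24 mm of free height under it
- mat: thin green paper mat 230 x 230 mm, on the other side of the carrier from the lid; the vials start on it. Origin at its centre
- vial1: one of up to four alike capped glass medicine vials: squat round body 38 mm across and 34 mm high, short neck, aluminium cap 24 mm across, 52 mm tall overall, 80 g; origin at the centre of its underside, z up through the cap when it stands. Starts standing on the mat; absent in some runs (then no reading)
- vial2: one of up to four alike capped glass medicine vials: squat round body 38 mm across and 34 mm high, short neck, aluminium cap 24 mm across, 52 mm tall overall, 80 g; origin at the centre of its underside, z up through the cap when it stands. Starts standing on the mat; absent in some runs (then no reading)
- vial3: one of up to four alike capped glass medicine vials: squat round body 38 mm across and 34 mm high, short neck, aluminium cap 24 mm across, 52 mm tall overall, 80 g; origin at the centre of its underside, z up through the cap when it stands. Starts standing on the mat; absent in some runs (then no reading)
- vial4: one of up to four alike capped glass medicine vials: squat round body 38 mm across and 34 mm high, short neck, aluminium cap 24 mm across, 52 mm tall overall, 80 g; origin at the centre of its underside, z up through the cap when it stands. Starts standing on the mat; absent in some runs (then no reading)
- flask: bystander: brown glass bottle 60 mm across, 150 mm tall; origin at the centre of its underside; leave alone
- dropper: bystander: white plastic bottle 44 mm across, 110 mm tall; origin at the centre of its underside; leave alone
- carton: bystander: white carton 100 x 50 x 30 mm; origin at the centre of its underside; leave alone
Things that resemble listed ones, but are neither listed nor needed, are in the scene too. What is shaped like the vial1 but orange is not meant. What is shaped like the vial3 but yellow is not meant.

How it is judged:
By the outcome, as a careful person would: the job done as asked, in the order asked, and still so for the second after the job is handed in, with the robot touching nothing.
Of vial1, vial2, vial3, vial4 only 2 to 4 are there at a start; the rules pass over those that are not, and their reading is None.
At some moment in a run one of lid, vial1, vial2, vial3, vial4 may be knocked a few centimetres aside while the robot is not near it.
It also fails if it takes over 210 s, if anything falls off the work surface, if the arm or the gripper's body presses on something with over 40 N, if the wrist force passes 120 N, or if a joint passes its speed limit or range.

### The arm

A 6-joint arm with a two-finger parallel gripper is mounted at the origin on the work surface. World frame = base frame: x ahead of the robot, y to its left, z up, the work surface at z = 0. Lengths are in m, angles in rad, forces in N, time in s.
With the tool pointing down it reaches from about 0.325 to 0.9 m from the base axis. Payload 3.5 kg.
Tool frame: the origin (TCP) lies at the very end of the fingers, on their centre line; the grasp point (between the pads) lies 19 mm behind it; z points along the fingers, y is the line along which they close (so a half turn about z gives the same grasp; the last joint's range is limited). The gripper opens to 85 mm and grips with 20 to 120 N. Pads are 22 mm wide; open, the fingers measure 114 mm over their backs; the gripper's body (76 mm by 85 mm) begins 54 mm behind the grasp point. The pads swing forward as they close: fully open they stand 13 mm farther back than shut.
Start: joints at [1.122, 0.276, -0.026, 1.268, 0, 1.467], TCP at [0.212, 0.588, 0.2] pointing down, gripper open.
Joint ranges: [-3.12, 3.12], [-0.85, 1.88], [-1.08, 1.24], [-1.95, 2.15], [-1.57, 1.53], [-3.14, 3.14]. Speed limits (rad/s): [2.57, 2.57, 3.14, 3.14, 3.14, 3.14].

### API

Orientations are given as a rotation vector (axis times angle).
In Python, from cell import arm, optics, finder gives the robot as it stands.
- The arm moves only by the shell command python3 -m jog 'ROWS' [OPENING]. ROWS is JSON, a list of rows, each a list of 4 numbers: the shift along the tool's x, y, z normalised to -1 to 1, where 1 is 0.025 m, then the turn about the tool's z normalised to -1 to 1, where 1 is 6 degrees. A call has 1 to 20 rows; each row shifts and turns the commanded pose from where the row before left it, along the tool's axes as they then stand; what a row does not reach is not made up. A row lasts 1/10 s, in which the tool goes at most 50 mm and 8.59 degrees, less where a joint would pass 70% of its speed; a pose out of reach is approached as far as the arm can. A call with a number of a shift or a turn outside -1 to 1 is refused whole. A call with a gripper value outside its range is refused whole. OPENING is the gripper command: -1 is shut, 1 is fully open, values between are in proportion, set as the call begins (- or left out, the last holds). The fingers move at their own pace and stop on an object; the grip force is fixed at half the most. Time passes only in rows, so rows that do not move let the fingers close. It gives the time, the measured TCP pose, the force, the opening and the grip force at its end, in the units of the state.
- arm.get_state(): the state, without advancing time (a new reading comes with each control period).
- optics.read_camera(name): name is "scene" or "top"; returns a dict with "pixels" (480x640x3 uint8, red, green, blue), "depth" (480x640 float32, m along the optical axis (not along the pixel's ray), 0 where there is no reading), "fx", "fy", "cx", "cy" (pixels), "R" (3x3) and "t" (3): a world point X has camera coordinates R X + t. Camera axes: x right, y down, z forward; pixel columns grow to the right and rows downward; lengths in m; the calibration is good to about 2 mm. A picture is of the moment at which its call begins.
- arm.finish_job(): hands the job in; it is judged then, once.
Trained networks look in a picture, given as the dict that the camera call returned (one of the last four; its "shot" number tells which), for a name from the list of things; names that differ only in an ending like _2 or _b are one class to them, and where a whole thing is asked for, a point or a joint stands for the part that bears it (a point fixed in the world has none). Each returns a list of dicts, best first, with "score" (0 to 1); they miss things now and then, are a little off and sometimes report something else, mostly with a low value. They report only what shows in the picture. A call takes as long as a camera call. They do not tell look-alikes from the thing itself.
- finder.find_in(picture, query): "xy" ([column, row] in pixels, amid what is visible of it).
The state is a dict: "clock": time; "q": joint angles; "joint_velocities": joint speeds; "effort": joint torques, N m; "ee_pos": TCP position; "eef_rot": TCP orientation; "force": force on the tool from outside, world axes, zero at the start; "torque": the same for the moment, N m; "width": opening from 0.0 (shut) to 1.0 (fully open); "gripper_force": force on a finger pad.
Only numpy, scipy, OpenCV 4.12 (cv2) and the standard library are available. Lean on these libraries where they do the work, as an engineer would, in place of code of your own. Each camera call takes 0.05 s, during which the arm holds its last target. There are 200 camera calls.

## Working session

There is one attempt and no reset: what is moved stays moved. The work goes in short steps, Python scripts to look and compute and a shell command to move; the robot and the scene stay as the last step left them, time stands still between calls to the robot, and variables do not carry over. Pictures are saved under pics/ and viewed, at most 14 in all, crops included, and the job is handed in when it is done.

```bash
mkdir -p pics; ls; cat > h.py <<'E'
import numpy as np, cv2
from cell import arm, optics, finder
def world(p,u,v,z=None):
    R=np.array(p["R"]);t=np.array(p["t"])
    ray=np.array([(u-p["cx"])/p["fx"],(v-p["cy"])/p["fy"],1.])
    c=-R.T@t; d=R.T@ray
    if z is None:
        s=p["depth"][int(round(v)),int(round(u))]
    else: s=(z-c[2])/d[2]
    return c+d*s
def cloud(p):
    v,u=np.mgrid[0:480,0:640]; R=np.array(p["R"]);t=np.array(p["t"])
    d=p["depth"]; X=np.stack([(u-p["cx"])/p["fx"]*d,(v-p["cy"])/p["fy"]*d,d],-1)
    return (X-t)@R
def pix(p,X):
    c=np.array(p["R"])@np.array(X)+np.array(p["t"]); return c[0]/c[2]*p["fx"]+p["cx"],c[1]/c[2]*p["fy"]+p["cy"]
def save(p,n,box=None,k=1):
    im=cv2.cvtColor(p["pixels"],cv2.COLOR_RGB2BGR)
    if box: u0,v0,u1,v1=box; im=im[v0:v1,u0:u1]
    cv2.imwrite("pics/"+n,cv2.resize(im,None,fx=k,fy=k,interpolation=cv2.INTER_CUBIC))
E
python3 - <<'E'
from h import *
np.set_printoptions(precision=3,suppress=True)
s=arm.get_state();print({k:np.round(v,3) for k,v in s.items()})
for n in("top","scene"):
    p=optics.read_camera(n);save(p,n+"0.png")
    print(n,"cam",-np.array(p["R"]).T@np.array(p["t"]),p["R"])
    for q in("carrier","bolt_knob","lid","lid_handle","mat","vial1","flask","dropper","carton"):
        for r in finder.find_in(p,q)[:6]:
            u,v=r["xy"];print(q,round(r["score"],2),np.round(r["xy"]),world(p,u,v))
E
```

```text
pics
{'clock': np.float64(0.0), 'q': array([ 1.122,  0.277, -0.028,  1.268, -0.   ,  1.467]), 'joint_velocities': array([ 0.001, -0.001,  0.002,  0.   ,  0.001,  0.002]), 'effort': array([ -0.001, -44.551,  29.52 ,   0.016,  -0.   ,   0.   ]), 'ee_pos': array([0.211, 0.587, 0.199]), 'eef_rot': array([-0.54 , -3.094,  0.003]), 'force': array([ 0.864, -0.12 , -0.054]), 'torque': array([-0.035,  0.011, -0.031]), 'gripper_force': np.float64(0.0), 'width': np.float64(0.995)}
top cam [0.409 0.01  1.223] [[ 0.03  -0.999  0.025]
 [-0.992 -0.033 -0.124]
 [ 0.124 -0.021 -0.992]]
bolt_knob 0.73 [323. 254.] [ 0.49  -0.005  0.145]
bolt_knob 0.59 [231. 167.] [0.71  0.24  0.111]
lid 0.87 [203. 260.] [0.47  0.316 0.039]
lid_handle 0.79 [198. 260.] [0.47  0.328 0.041]
mat 0.8 [431. 257.] [ 0.5   -0.309  0.003]
vial1 0.66 [450. 239.] [ 0.548 -0.35   0.045]
vial1 0.63 [454. 314.] [ 0.349 -0.356  0.055]
vial1 0.62 [418. 268.] [ 0.466 -0.261  0.047]
vial1 0.62 [448. 179.] [ 0.717 -0.346  0.039]
vial1 0.47 [451. 266.] [ 0.475 -0.352  0.05 ]
vial1 0.47 [415. 229.] [ 0.57  -0.253  0.053]
flask 0.77 [232. 16
[... 546 characters left out ...]
5]
lid_handle 0.29 [182. 250.] [ 0.484 -0.263  0.047]
lid_handle 0.23 [145. 298.] [ 0.57  -0.359  0.04 ]
mat 0.75 [170. 282.] [ 0.525 -0.307  0.001]
mat 0.38 [195. 292.] [ 0.59  -0.259  0.039]
vial1 0.91 [140. 269.] [ 0.495 -0.357  0.038]
vial1 0.87 [143. 295.] [ 0.565 -0.36   0.047]
vial1 0.84 [199. 293.] [ 0.59  -0.253  0.033]
vial1 0.8 [161. 370.] [ 0.733 -0.355  0.043]
vial1 0.69 [128. 222.] [ 0.358 -0.365  0.032]
vial1 0.56 [181. 253.] [ 0.484 -0.268  0.037]
flask 0.48 [304. 259.] [ 0.568 -0.014  0.006]
dropper 0.86 [202. 360.] [ 0.755 -0.276  0.076]
dropper 0.25 [141. 267.] [ 0.491 -0.355  0.037]
carton 0.57 [348. 336.] [0.783 0.005 0.03 ]
carton 0.49 [303. 259.] [ 0.564 -0.016  0.001]
```

View pics/top0.png

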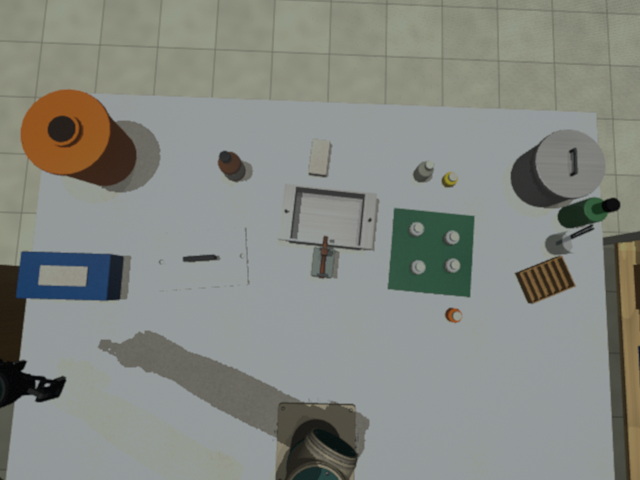

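View pics/scene0.png

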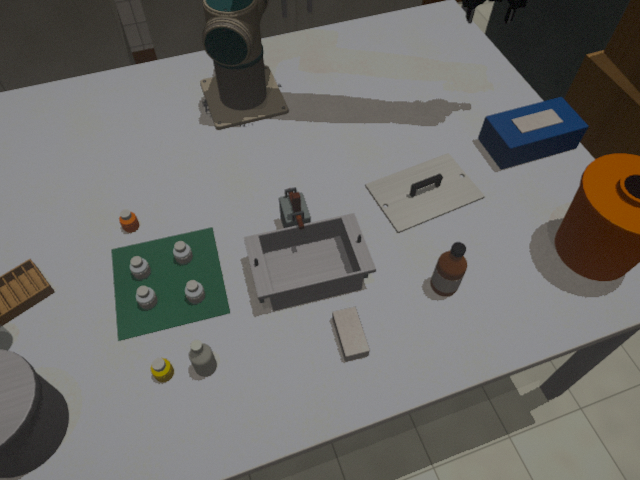

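Four white-capped vials stand on the green mat, in the top view at (417,229), (452,238), (419,267) and (453,266). The orange one at (454,315) and the yellow one at (450,180) are off the mat and not meant. The lid is at left, (203,260), the carrier is in the centre, and the knob is at about (323,245). I'll measure these and confirm with a crop.

```bash
cat > meas.py <<'E'
from h import *
np.set_printoptions(precision=4,suppress=True)
def sel(P,lo,hi,box):
    x0,x1,y0,y1=box
    return (P[...,2]>lo)&(P[...,2]<hi)&(P[...,0]>x0)&(P[...,0]<x1)&(P[...,1]>y0)&(P[...,1]<y1)
def rect(A):
    (c,s,a)=cv2.minAreaRect(A[:,:2].astype(np.float32)*1000); return np.round(c,1),np.round(s,1),round(a,2)
def vials(p,box=(.40,.64,-.43,-.20)):
    P=cloud(p); m=sel(P,.03,.07,box).astype(np.uint8)
    n,L,S,C=cv2.connectedComponentsWithStats(m); out=[]
    for i in range(1,n):
        if S[i,4]<8: continue
        A=P[L==i]; T=A[A[:,2]>np.percentile(A[:,2],90)-.006]
        # cap centre: top-face
        T=A[A[:,2]>.047]
        out.append((len(A),T[:,:2].mean(0) if len(T) else None,(T[:,:2].min(0)+T[:,:2].max(0))/2 if len(T) else None,A[:,2].max(),C[i]))
    return out
E
python3 - <<'E'
from meas import *
for n in("top","scene"):
    p=optics.read_camera(n); P=cloud(p)
    print(n)
    for o in vials(p,(.40,.66,-.45,-.20)):print(o)
    m=sel(P,.070,.080,(.4,.75,-.2,.2)); print("rim",m.sum(),rect(P[m]))
    m=sel(P,.135,.16,(.4,.6,-.1,.1)); A=P[m];print("knob",m.sum(),A.mean(0),A.min(0),A.max(0),rect(A))
    m=sel(P,.030,.055,(.35,.62,.2,.45)); A=P[m];print("handle",m.sum(),A.mean(0),rect(A))
    if n=="scene": save(p,"mat1.png",(90,190,250,400),3)
    else:
        for z,b in((.006,(150,220,260,300)),(.085,(270,180,390,260))):
            g=cv2.cvtColor(p["pixels"],cv2.COLOR_RGB2GRAY)
        save(p,"top1.png",(145,175,395,305),3)
E
```

```text
top
(142, array([ 0.5747, -0.2625]), array([ 0.5746, -0.2635]), np.float64(0.05716903768193634), array([417.007 , 228.9437]))
(149, array([ 0.5542, -0.3599]), array([ 0.5535, -0.3604]), np.float64(0.057720841288297), array([452.5034, 237.5101]))
(150, array([ 0.4777, -0.3615]), array([ 0.4777, -0.3618]), np.float64(0.05692874585930056), array([453.3533, 265.3533]))
(150, array([ 0.4697, -0.2667]), array([ 0.4696, -0.267 ]), np.float64(0.05855238666469607), array([418.64  , 267.1533]))
rim 1926 (array([552.5, -12.5]), array([248.3, 236.1]), 85.9)
knob 44 [ 0.4938 -0.0078  0.1459] [ 0.4867 -0.0146  0.1351] [0.5018 0.0004 0.1502] (array([494.1,  -7. ]), array([15. , 14.9]), 1.91)
handle 174 [0.475  0.3251 0.0417] (array([475.2, 326.2]), array([14.4, 84.3]), 6.49)
scene
(233, array([ 0.4741, -0.2664]), array([ 0.4734, -0.2667]), np.float64(0.05893874976616183), array([180.7768, 249.2961]))
(246, array([ 0.4818, -0.3607]), array([ 0.4803, -0.3613]), np.float64(0.05795003525752206), array([137.5854, 264.2276]))
(251, array([ 0.579 , -0.2619]), array([ 0.5778, -0.2619]), np.float64(0.058286752881707996), array([192.8406, 288.4661]))
(272, array([ 0.558 , -0.3593]), array([ 0.5574, -0.3596]), np.float64(0.055977849387857936), array([144.1029, 294.1801]))
rim 2712 (array([556.3, -11.1]), array([248.4, 238.4]), 85.78)
knob 74 [ 0.4998 -0.0078  0.1444] [ 0.4886 -0.0152  0.1353] [0.5064 0.0014 0.1507] (array([497.3,  -6.8]), array([16.1, 18.2]), 84.56)
handle 228 [0.48   0.3255 0.0409] (array([478.3, 327.9]), array([17.3, 87.3]), 5.07)
```

View pics/mat1.png

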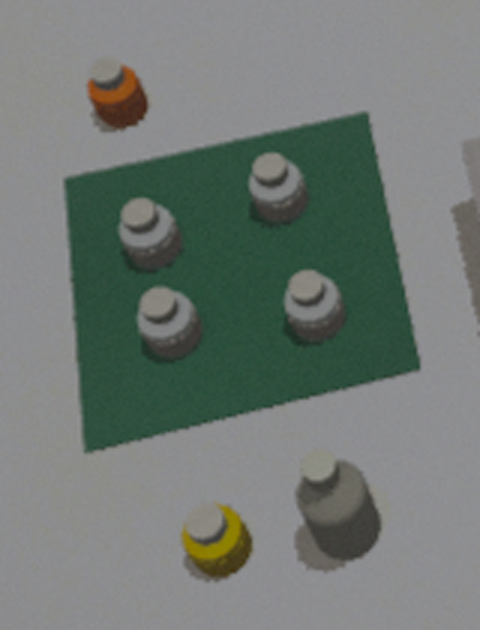

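View pics/top1.png

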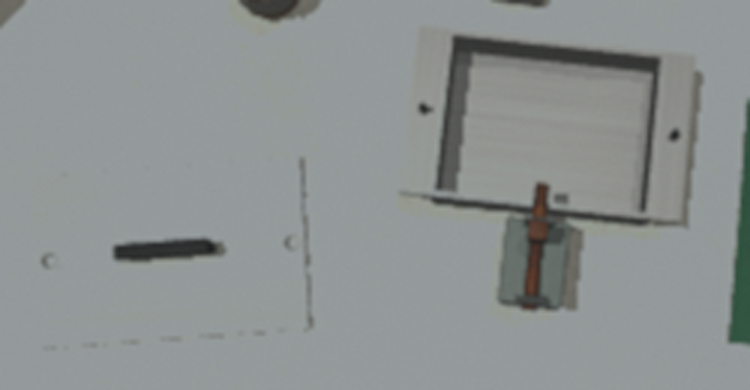

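The crop shows four clear vials on the mat, with orange (130,222) and yellow (161,370) off it. So all four mat vials are meant. The carrier centre comes out at about (0.597,-0.015) with yaw -4.1°. The knob measured (0.497,-0.008) agrees with that.

```bash
cat > go.py <<'E'
import sys,numpy as np
from scipy.spatial.transform import Rotation as Ro
from cell import arm
# usage: go.py x y z yawdeg(of tool y) ; prints turn units, then shift units in tool frame after the turn
C=np.array([.5973,-.0149,0]); YAW=-4.1
def cw(x,y,z=0):
    a=np.radians(YAW); return C+[x*np.cos(a)-y*np.sin(a),x*np.sin(a)+y*np.cos(a),z]
def plan(X,yaw):
    s=arm.get_state(); R=Ro.from_rotvec(s["eef_rot"]).as_matrix()
    cur=np.degrees(np.arctan2(R[1,1],R[0,1])); d=(yaw-cur+180)%360-180
    a=np.radians(yaw); y=np.array([np.cos(a),np.sin(a),0]); x=np.array([-y[1],y[0],0]); z=np.array([0,0,-1])
    D=np.array(X)-s["ee_pos"]
    print("t %.1f"%s["clock"],"turn",round(-d/6,2),"shift",np.round([D@x/.025,D@y/.025,D@z/.025],2),"pos",np.round(s["ee_pos"],4),"yaw",round(cur,1),"F",np.round(s["force"],1),"w",round(float(s["width"]),3),"carr",np.round((s["ee_pos"]-C)@np.array([[np.cos(np.radians(YAW)),-np.sin(np.radians(YAW)),0],[np.sin(np.radians(YAW)),np.cos(np.radians(YAW)),0],[0,0,1]]),4))
if __name__=="__main__":
    v=list(map(float,sys.argv[1:5])); plan(v[:3],v[3])
E
python3 go.py .497 -.008 .110 -4.1
```

```text
t 1.1 turn 12.38 shift [-22.96  13.08   3.61] pos [0.2119 0.588  0.2001] yaw 70.2 F [0.1 0.  0.8] w 0.999 carr [-0.4276  0.5738  0.2001]
```

```bash
python3 -m jog '[[0,0,0,1],[0,0,0,1],[0,0,0,1],[0,0,0,1],[0,0,0,1],[0,0,0,1],[0,0,0,1],[0,0,0,1],[0,0,0,1],[0,0,0,1],[0,0,0,1],[0,0,0,1],[0,0,0,0.38]]' 1; python3 -m jog '[[-1,0.57,0,0],[-1,0.57,0,0],[-1,0.57,0,0],[-1,0.57,0,0],[-1,0.57,0,0],[-1,0.57,0,0],[-1,0.57,0,0],[-1,0.57,0,0],[-1,0.57,0,0],[-1,0.57,0,0],[-1,0.57,0,0],[-1,0.57,0,0],[-1,0.57,0,0],[-1,0.57,0,0],[-1,0.57,0,0],[-1,0.57,0,0],[-1,0.57,0,0],[-1,0.57,0,0],[-1,0.57,0,0],[-1,0.57,0,0]]'; python3 -m jog '[[-1,0.57,0,0],[-1,0.57,0,0],[-0.95,0.5,0,0],[0,0,0,0],[0,0,0,0]]'; python3 go.py .497 -.008 .110 -4.1
```

```text
clock: 2.4
ee_pos: [0.2119, 0.588, 0.2001]
eef_rot: [-2.302, -2.138, -0.0]
force: [-0.2, 0.2, -0.0]
width: 1.002
gripper_force: 0.0
clock: 4.4
ee_pos: [0.4609, 0.0678, 0.2003]
eef_rot: [2.299, 2.14, 0.001]
force: [0.1, 0.4, -1.2]
width: 1.001
gripper_force: 0.0
clock: 4.9
ee_pos: [0.496, -0.0078, 0.2001]
eef_rot: [-2.3, -2.139, 0.0]
force: [-0.0, -0.2, 0.0]
width: 1.0
gripper_force: 0.0
t 4.9 turn -0.01 shift [-0.    0.04  3.6 ] pos [ 0.496  -0.0078  0.2001] yaw -4.2 F [-0.  -0.2  0. ] w 1.0 carr [-1.016e-01 -2.000e-04  2.001e-01]
```

```bash
python3 -m jog '[[0,0.04,0.9,0],[0,0,0.9,0],[0,0,0.9,0],[0,0,0.9,0],[0,0,0,0]]'; python3 -m jog '[[0,0,0,0],[0,0,0,0],[0,0,0,0],[0,0,0,0],[0,0,0,0],[0,0,0,0],[0,0,0,0],[0,0,0,0]]' -1;  python3 -m jog '[[0,-0.15,0,0],[0,-0.1,0,0],[0,0,0,0]]'; python3 go.py .497 -.008 .110 -4.1
```

```text
clock: 5.4
ee_pos: [0.4933, -0.0061, 0.1071]
eef_rot: [-2.294, -2.138, 0.007]
force: [-0.0, 0.1, 0.3]
width: 1.001
gripper_force: 0.0
clock: 6.2
ee_pos: [0.4978, -0.0077, 0.1111]
eef_rot: [2.299, 2.14, 0.002]
force: [-0.5, 0.4, 5.9]
width: 0.15
gripper_force: 58.7
clock: 6.5
ee_pos: [0.4944, -0.0075, 0.1112]
eef_rot: [2.296, 2.137, 0.008]
force: [5.5, -0.2, -0.3]
width: 0.155
gripper_force: 58.8
t 6.5 turn -0.0 shift [-0.01  0.1   0.05] pos [ 0.4944 -0.0075  0.1112] yaw -4.1 F [ 5.5 -0.2 -0.3] w 0.155 carr [-1.031e-01  1.000e-04  1.112e-01]
```

```bash
python3 -m jog '[[0,-0.1,0,0],[0,0,0,0]]'|sed -n '2p;4p'; python3 -m jog '[[0,-0.1,0,0],[0,0,0,0]]'|sed -n '2p;4p';python3 -m jog '[[0,-0.1,0,0],[0,0,0,0]]'|sed -n '2p;4p';python3 -m jog '[[0,-0.1,0,0],[0,0,0,0]]'|sed -n '2p;4p'
```

```text
ee_pos: [0.4921, -0.0073, 0.1112]
force: [5.7, -0.1, -0.8]
ee_pos: [0.4896, -0.0071, 0.1112]
force: [5.4, 0.7, -1.4]
ee_pos: [0.4892, -0.0071, 0.1113]
force: [10.8, -0.7, -5.3]
ee_pos: [0.489, -0.0071, 0.1113]
force: [16.0, 0.2, -9.9]
```

```bash
python3 -m jog '[[0,0.3,0,0],[0,0.3,0,0],[0,0,0,0],[0,0,0,0]]'|sed -n '2p;4p'; python3 -m jog '[[0,0.1,0,0],[0,0,0,0]]'|sed -n '2p;4p'
```

```text
ee_pos: [0.4953, -0.0075, 0.1111]
force: [-3.3, 0.7, 8.1]
ee_pos: [0.4966, -0.0076, 0.1111]
force: [-5.0, 1.0, 11.3]
```

Pushed back 7.6 mm. Next I pull to the jam at 18, where x should be about 0.480.

```bash
python3 -m jog '[[0,-0.3,0,0],[0,-0.3,0,0],[0,-0.3,0,0],[0,-0.1,0,0],[0,0,0,0],[0,0,0,0]]'|sed -n '2p;4p'; python3 -m jog '[[0,-0.1,0,0],[0,0,0,0]]'|sed -n '2p;4p';python3 -m jog '[[0,-0.1,0,0],[0,0,0,0]]'|sed -n '2p;4p'
```

```text
ee_pos: [0.4799, -0.0064, 0.1113]
force: [12.2, 0.0, -7.2]
ee_pos: [0.4798, -0.0064, 0.1114]
force: [18.6, 0.7, -12.6]
ee_pos: [0.4795, -0.0063, 0.1114]
force: [23.0, 0.1, -17.9]
```

```bash
python3 -m jog '[[0,0.3,0,0],[0,0.3,0,0],[0,0.3,0,0],[0,0,0,0],[0,0,0,0]]'|sed -n '2p;4p'; python3 -m jog '[[0,-0.3,0,0],[0,-0.3,0,0],[0,-0.3,0,0],[0,-0.1,0,0],[0,0,0,0],[0,0,0,0]]'|sed -n '2p;4p'; python3 -m jog '[[0,-0.1,0,0],[0,0,0,0]]'|sed -n '2p;4p';python3 -m jog '[[0,-0.1,0,0],[0,0,0,0]]'|sed -n '2p;4p'
```

```text
ee_pos: [0.4899, -0.0071, 0.1111]
force: [-3.6, -0.3, 10.5]
ee_pos: [0.4711, -0.0057, 0.1113]
force: [11.4, 0.4, -3.7]
ee_pos: [0.4708, -0.0057, 0.1113]
force: [16.0, 1.4, -9.4]
ee_pos: [0.4706, -0.0057, 0.1114]
force: [21.9, 0.6, -14.0]
```

Jammed at 27 as expected. One more back stroke, then full draw to about x 0.458.

```bash
python3 -m jog '[[0,0.3,0,0],[0,0.3,0,0],[0,0.3,0,0],[0,0,0,0],[0,0,0,0]]'|sed -n '2p;4p'; python3 -m jog '[[0,-0.3,0,0],[0,-0.3,0,0],[0,-0.3,0,0],[0,-0.3,0,0],[0,-0.2,0,0],[0,0,0,0],[0,0,0,0]]'|sed -n '2p;4p'; python3 -m jog '[[0,-0.1,0,0],[0,0,0,0]]'|sed -n '2p;4p'
```

```text
ee_pos: [0.4821, -0.0066, 0.1111]
force: [-4.1, 1.3, 11.1]
ee_pos: [0.4587, -0.0048, 0.1114]
force: [22.2, 0.5, -16.5]
ee_pos: [0.4587, -0.0048, 0.1115]
force: [29.5, -0.3, -22.8]
```

```bash
python3 -m jog '[[0,0.3,0,0],[0,0.15,0,0],[0,0,0,0]]'|sed -n '2p;4p'; python3 -m jog '[[0,0,0,0],[0,0,0,0],[0,0,0,0],[0,0,0,0],[0,0,-1,0],[0,0,-1,0],[0,0,-1,0],[0,0,-1,0],[0,0,0,0]]' 1|sed -n '2p;4,5p'; python3 go.py .4718 -.2665 .15 -4.1; python3 - <<'E'
from meas import *
for n in("top","scene"):
    p=optics.read_camera(n)
    for o in vials(p,(.35,.70,-.45,-.18)):print(o)
    P=cloud(p); m=sel(P,.135,.16,(.4,.6,-.1,.1)); A=P[m];print("knob",m.sum(),A.mean(0),A.max(0))
    save(p,n+"2.png")
E
```

```text
ee_pos: [0.4586, -0.0048, 0.1112]
force: [3.9, 1.0, 5.9]
ee_pos: [0.4595, -0.0052, 0.2136]
force: [0.3, 0.3, 0.1]
width: 0.999
t 13.0 turn 0.0 shift [-10.39   1.24   2.54] pos [ 0.4595 -0.0052  0.2136] yaw -4.1 F [0.3 0.3 0.1] w 0.999 carr [-1.381e-01 -2.000e-04  2.136e-01]
(143, array([ 0.5749, -0.2628]), array([ 0.5751, -0.2637]), np.float64(0.057328283796951526), array([416.979 , 228.9371]))
(151, array([ 0.5538, -0.3599]), array([ 0.5535, -0.3608]), np.float64(0.058378719812796596), array([452.4371, 237.5099]))
(154, array([ 0.4775, -0.3618]), array([ 0.4778, -0.3615]), np.float64(0.0581487716182683), array([453.2922, 265.3701]))
(151, array([ 0.4697, -0.2667]), array([ 0.4694, -0.2667]), np.float64(0.05907181682911077), array([418.5762, 267.0728]))
(48, array([ 0.3519, -0.3656]), array([ 0.352 , -0.3659]), np.float64(0.05615504016946808), array([455.25, 311.25]))<stdin>:5: RuntimeWarning: Mean of empty slice.
  ret = um.true_divide(
Traceback (most recent call last):
ValueError: zero-size array to reduction operation maximum which has no identity
```

```bash
python3 -m jog '[[-1,0.12,0,0],[-1,0.12,0,0],[-1,0.12,0,0],[-1,0.12,0,0],[-1,0.12,0,0],[-1,0.12,0.5,0],[-1,0.12,0.5,0],[-1,0.12,0.5,0],[-1,0.12,0.5,0],[-1,0.12,0.5,0],[-0.4,0,0,0],[0,0,1,0],[0,0,1,0],[0,0,1,0],[0,0,0.5,0],[0,0,0,0]]'|sed -n '2p;4p'; python3 go.py .4718 -.2665 .012 -4.1
```

```text
ee_pos: [0.4663, -0.2643, 0.0578]
force: [0.2, -0.4, 0.1]
t 14.7 turn 0.0 shift [-0.07  0.22  1.83] pos [ 0.4663 -0.2643  0.0578] yaw -4.1 F [ 0.2 -0.4  0.1] w 1.001 carr [-0.1128 -0.2581  0.0578]
```

```bash
python3 -m jog '[[-0.07,0.1,0.9,0],[0,0,0.9,0],[0,0,0,0],[0,0,0,0]]'|sed -n '2p;4p';python3 -m jog '[[0,0,0,0],[0,0,0,0],[0,0,0,0],[0,0,0,0],[0,0,0,0],[0,0,0,0],[0,0,0,0]]' -1; python3 go.py .4718 -.2665 .012 -4.1;python3 -m jog '[[0,0,-1,0],[0,0,-1,0],[0,0,-1,0],[0,0,-1,0],[0,0,-1,0],[0,0,-0.5,0],[0,0,0,0]]'; python3 -c "
from go import *
plan(cw(0,.064,.13),YAW)"
```

```text
ee_pos: [0.4712, -0.2682, 0.016]
force: [-0.0, -0.1, -0.6]
clock: 15.75
ee_pos: [0.4716, -0.2686, 0.0159]
eef_rot: [2.298, 2.14, 0.0]
force: [-0.4, 0.8, 6.6]
width: 0.234
gripper_force: 58.6
t 15.8 turn 0.0 shift [0.09 0.   0.15] pos [ 0.4716 -0.2686  0.0159] yaw -4.1 F [-0.4  0.8  6.6] w 0.234 carr [-0.1073 -0.2621  0.0159]
clock: 16.45
ee_pos: [0.472, -0.269, 0.1541]
eef_rot: [2.297, 2.138, 0.001]
force: [0.1, 0.1, -1.0]
width: 0.234
gripper_force: 58.8
t 16.4 turn 0.0 shift [13.06  4.27  0.96] pos [ 0.472  -0.269   0.1541] yaw -4.1 F [ 0.1  0.1 -1. ] w 0.234 carr [-0.1068 -0.2624  0.1541]
```

```bash
python3 -m jog '[[1,0.33,0,0],[1,0.33,0,0],[1,0.33,0,0],[1,0.33,0,0],[1,0.33,0,0],[1,0.33,0,0],[1,0.33,0,0],[1,0.33,0,0],[1,0.33,0,0],[1,0.33,0,0],[1,0.33,0,0],[1,0.33,0,0],[0.94,0.31,0,0],[0,0,0.5,0],[0,0,0,0],[0,0,0,0]]'; python3 -c "
from go import *
plan(cw(0,.061,.024),YAW)"
```

```text
clock: 18.05
ee_pos: [0.5986, 0.0463, 0.1381]
eef_rot: [-2.298, -2.138, 0.005]
force: [-0.8, 0.3, -1.6]
width: 0.234
gripper_force: 58.8
t 18.1 turn -0.0 shift [-0.01  0.12  4.56] pos [0.5986 0.0463 0.1381] yaw -4.1 F [-0.8  0.3 -1.6] w 0.234 carr [-0.0031  0.0612  0.1381]
```

```bash
python3 -m jog '[[0,0.1,1,0],[0,0,1,0],[0,0,1,0],[0,0,0.6,0],[0,0,0.4,0],[0,0,0.3,0],[0,0,0.15,0],[0,0,0,0],[0,0,0,0]]'; python3 -c "
from go import *
plan(cw(0,.061,.022),YAW)"
```

```text
clock: 18.95
ee_pos: [0.6038, 0.0467, 0.0297]
eef_rot: [2.298, 2.14, 0.002]
force: [-1.0, 0.1, -1.0]
width: 0.228
gripper_force: 58.8
t 18.9 turn 0.0 shift [-0.04 -0.08  0.31] pos [0.6038 0.0467 0.0297] yaw -4.1 F [-1.   0.1 -1. ] w 0.228 carr [0.002  0.0619 0.0297]
```

```bash
python3 -m jog '[[0,0,0.16,0],[0,0,0,0],[0,0,0,0]]'|sed -n '2p;4p';python3 -m jog '[[0,0,0.08,0],[0,0,0,0]]'|sed -n '2p;4p';python3 -m jog '[[0,0,0.08,0],[0,0,0,0]]'|sed -n '2p;4p'
```

```text
ee_pos: [0.603, 0.0467, 0.025]
force: [-0.3, -0.3, -0.5]
ee_pos: [0.6028, 0.0467, 0.0226]
force: [0.5, -0.5, -0.9]
ee_pos: [0.6033, 0.0467, 0.021]
force: [0.4, 0.5, 0.6]
```

```bash
python3 -m jog '[[0,0,0,0],[0,0,0,0],[0,0,0,0],[0,0,0,0],[0,0,0,0]]' 1|sed -n '2p;4,5p';python3 -m jog '[[0,0,-0.5,0],[0,0,-1,0],[0,0,-1,0],[0,0,-1,0],[0,0,-1,0],[0,0,-1,0],[-1,0,0,0],[-1,0,0,0],[-1,0,0,0],[-1,0,0,0],[-1,0,0,0],[-1,0,0,0],[0,0,0,0]]'|sed -n '2p;4p'; python3 go.py .5768 -.2622 .15 -4.1; python3 - <<'E'
from meas import *
p=optics.read_camera("scene")
for b in((.50,.70,-.13,.1),):
  for o in vials(p,b):print(o)
save(p,"s3.png",(100,150,420,390),2)
E
```

```text
ee_pos: [0.603, 0.0467, 0.0209]
force: [0.4, 0.4, 0.1]
width: 1.003
ee_pos: [0.5925, -0.1056, 0.1595]
force: [0.2, -0.2, 0.1]
t 21.4 turn -0.03 shift [-6.29 -0.18  0.38] pos [ 0.5925 -0.1056  0.1595] yaw -4.3 F [ 0.2 -0.2  0.1] w 0.998 carr [ 0.0017 -0.0909  0.1595]
(929, array([0.5452, 0.0225]), array([0.5944, 0.0062]), np.float64(0.06993462963224015), array([315.9591, 234.8256]))
(70, array([ 0.5104, -0.0105]), array([ 0.5085, -0.0092]), np.float64(0.0699899976386349), array([296.8   , 223.0571]))
(255, array([0.6056, 0.0478]), array([0.6044, 0.0481]), np.float64(0.06215290706947261), array([336.4824, 256.1843]))
(895, array([ 0.6717, -0.0208]), array([ 0.6715, -0.0154]), np.float64(0.06999241062204833), array([316.4872, 288.3106]))
```

View pics/s3.png

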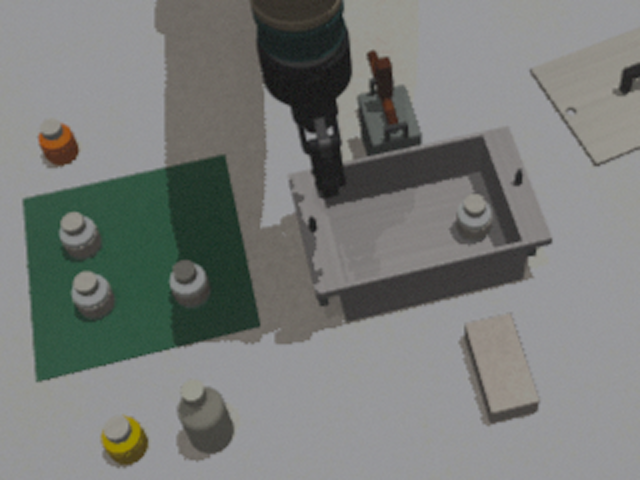

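The first vial stands in the well at crop (473,218), the bolt is drawn clear of the opening, and the other three still stand on the mat.

```bash
python3 -m jog '[[-1,0,0,0],[-1,0,0,0],[-1,0,0,0],[-1,0,0,0],[-1,-0.1,0,0],[-1,-0.1,0,0],[-0.29,0,0,0],[0,0,1,0],[0,0,1,0],[0,0,1,0],[0,0,0.5,0],[0,0,0.2,0],[0,0,0,0],[0,0,0,0]]'|sed -n '2p;4p'; python3 go.py .5768 -.2622 .015 -4.1
```

```text
ee_pos: [0.5771, -0.2596, 0.0672]
force: [0.7, 0.2, 0.1]
t 22.9 turn 0.0 shift [-0.1  -0.01  2.09] pos [ 0.5771 -0.2596  0.0672] yaw -4.1 F [0.7 0.2 0.1] w 0.997 carr [-0.0026 -0.2455  0.0672]
```

```bash
python3 -m jog '[[-0.1,0,0.8,0],[0,0,0.8,0],[0,0,0.45,0],[0,0,0,0],[0,0,0,0]]'|sed -n '2p;4p';python3 -m jog '[[0,0,0,0],[0,0,0,0],[0,0,0,0],[0,0,0,0],[0,0,0,0],[0,0,0,0],[0,0,0,0]]' -1;python3 -m jog '[[0,0,-1,0],[0,0,-1,0],[0,0,-1,0],[0,0,-1,0],[0,0,-1,0],[0,0,-0.5,0],[0,0,0,0]]'; python3 -c "
from go import *
plan(cw(0,.0207,.13),YAW)"
```

```text
ee_pos: [0.5764, -0.2622, 0.0154]
force: [1.2, 0.7, -0.5]
clock: 24.1
ee_pos: [0.5765, -0.2622, 0.0152]
eef_rot: [2.298, 2.14, 0.001]
force: [0.4, -0.9, 4.7]
width: 0.238
gripper_force: 58.6
clock: 24.8
ee_pos: [0.5771, -0.2626, 0.1539]
eef_rot: [2.297, 2.138, 0.002]
force: [0.0, -0.1, -0.9]
width: 0.233
gripper_force: 58.8
t 24.8 turn 0.0 shift [10.77  0.1   0.95] pos [ 0.5771 -0.2626  0.1539] yaw -4.1 F [ 0.  -0.1 -0.9] w 0.233 carr [-0.0025 -0.2485  0.1539]
```

```bash
python3 -m jog '[[1,0,0,0],[1,0,0,0],[1,0,0,0],[1,0,0,0],[1,0,0,0],[1,0,0,0],[1,0,0,0],[1,0,0,0],[1,0,0,0],[1,0.1,0,0],[0.77,0,0,0],[0,0,0,0],[0,0,1,0],[0,0,1,0],[0,0,0.6,0],[0,0,0,0]]'|sed -n '2p;4p'; python3 -c "
from go import *
plan(cw(0,.0207,.022),YAW)"
```

```text
ee_pos: [0.5941, 0.0062, 0.0833]
force: [-0.3, 0.3, -0.3]
t 26.4 turn -0.01 shift [-0.01  0.19  2.45] pos [0.5941 0.0062 0.0833] yaw -4.1 F [-0.3  0.3 -0.3] w 0.234 carr [-0.0047  0.0208  0.0833]
```

```bash
python3 -m jog '[[0,0.1,0.8,0],[0,0,0.7,0],[0,0,0.4,0],[0,0,0.3,0],[0,0,0.15,0],[0,0,0,0],[0,0,0,0]]'|sed -n '2p;4p'; python3 -m jog '[[0,0,0.1,0],[0,0,0,0]]'|sed -n '2p;4p'
```

```text
ee_pos: [0.6007, 0.0062, 0.0291]
force: [0.5, -0.1, -1.1]
ee_pos: [0.6003, 0.0063, 0.0261]
force: [-1.1, 0.0, -1.1]
```

```bash
python3 -m jog '[[0,0,0.12,0],[0,0,0,0],[0,0,0,0]]'|sed -n '2p;4p'; python3 -m jog '[[0,0,0.06,0],[0,0,0,0]]'|sed -n '2p;4p'
```

```text
ee_pos: [0.5999, 0.0063, 0.0227]
force: [0.2, -0.7, -0.4]
ee_pos: [0.5999, 0.0063, 0.0212]
force: [-0.3, 0.3, -2.0]
```

```bash
python3 -m jog '[[0,0,0.03,0],[0,0,0,0],[0,0,0,0],[0,0,0,0],[0,0,0,0],[0,0,0,0]]' 1|sed -n '2p;4,5p';python3 -m jog '[[0,0,-0.5,0],[0,0,-1,0],[0,0,-1,0],[0,0,-1,0],[0,0,-1,0],[0,0,-1,0],[-1,0,0,0],[-1,0,0,0],[-1,0,0,0],[-1,0,0,0],[0,0,0,0]]'|sed -n '2p;4p'; python3 go.py .556 -.3597 .15 -4.1; python3 - <<'E'
from meas import *
p=optics.read_camera("scene")
for o in vials(p,(.40,.66,-.45,-.2)):print(o)
for o in vials(p,(.54,.64,-.10,.09)):print(o)
E
```

```text
ee_pos: [0.6002, 0.0063, 0.0207]
force: [0.6, 0.5, -0.3]
width: 1.001
ee_pos: [0.5932, -0.0961, 0.1593]
force: [-0.7, 0.1, 0.6]
t 29.5 turn -0.03 shift [-10.62  -0.73   0.37] pos [ 0.5932 -0.0961  0.1593] yaw -4.3 F [-0.7  0.1  0.6] w 0.999 carr [ 0.0017 -0.0813  0.1593]
(247, array([ 0.4816, -0.3608]), array([ 0.4806, -0.3612]), np.float64(0.05756525329167384), array([137.587 , 264.1943]))
(270, array([ 0.5583, -0.3593]), array([ 0.5575, -0.3598]), np.float64(0.05774955540917415), array([144.1148, 294.1111]))
(176, array([0.5912, 0.0794]), array([0.5906, 0.0797]), np.float64(0.06955714469787516), array([347.8977, 244.5909]))
(255, array([0.6057, 0.0479]), array([0.6038, 0.0484]), np.float64(0.0626478955009295), array([336.4824, 256.1882]))
(258, array([0.6027, 0.0056]), array([0.6012, 0.0062]), np.float64(0.061806720233474936), array([317.7171, 260.6279]))
```

Two are standing well and the other two are undisturbed on the mat. Next is B.

```bash
python3 -m jog '[[-1,-0.07,0,0],[-1,-0.07,0,0],[-1,-0.07,0,0],[-1,-0.07,0,0],[-1,-0.07,0,0],[-1,-0.07,0,0],[-1,-0.07,0,0],[-1,-0.07,0,0],[-1,-0.07,0,0],[-1,-0.07,0,0],[-0.62,0,0,0],[0,0,1,0],[0,0,1,0],[0,0,1,0],[0,0,0.7,0],[0,0,0,0],[0,0,0,0]]'|sed -n '2p;4p'; python3 go.py .556 -.3597 .015 -4.1
```

```text
ee_pos: [0.5569, -0.3563, 0.0659]
force: [-0.2, 0.5, -0.2]
t 31.2 turn 0.01 shift [-0.14 -0.03  2.04] pos [ 0.5569 -0.3563  0.0659] yaw -4.0 F [-0.2  0.5 -0.2] w 1.0 carr [-0.0159 -0.3434  0.0659]
```

```bash
python3 -m jog '[[-0.12,0,0.8,0],[0,0,0.8,0],[0,0,0.42,0],[0,0,0,0],[0,0,0,0]]'|sed -n '2p;4p';python3 -m jog '[[0,0,0,0],[0,0,0,0],[0,0,0,0],[0,0,0,0],[0,0,0,0],[0,0,0,0],[0,0,0,0]]' -1;python3 -m jog '[[0,0,-1,0],[0,0,-1,0],[0,0,-1,0],[0,0,-1,0],[0,0,-1,0],[0,0,-0.5,0],[0,0,0,0]]'; python3 -c "
from go import *
plan(cw(0,-.0207,.13),YAW)"
```

```text
ee_pos: [0.557, -0.3604, 0.0162]
force: [-0.3, 0.3, 0.7]
clock: 32.45
ee_pos: [0.5568, -0.3604, 0.0157]
eef_rot: [2.299, 2.14, 0.0]
force: [0.7, 0.0, 4.1]
width: 0.231
gripper_force: 58.7
clock: 33.15
ee_pos: [0.5574, -0.3609, 0.1545]
eef_rot: [2.297, 2.138, 0.001]
force: [0.1, -0.2, -1.2]
width: 0.232
gripper_force: 58.8
t 33.1 turn 0.0 shift [13.09  0.6   0.98] pos [ 0.5574 -0.3609  0.1545] yaw -4.1 F [ 0.1 -0.2 -1.2] w 0.232 carr [-0.0151 -0.348   0.1545]
```

```bash
python3 -m jog '[[1,0.05,0,0],[1,0.05,0,0],[1,0.05,0,0],[1,0.05,0,0],[1,0.05,0,0],[1,0.05,0,0],[1,0.05,0,0],[1,0.05,0,0],[1,0.05,0,0],[1,0.05,0,0],[1,0.05,0,0],[1,0.05,0,0],[1,0,0,0],[0.09,0,0,0],[0,0,0,0],[0,0,1,0],[0,0,1,0],[0,0,0.6,0],[0,0,0,0],[0,0,0,0]]'|sed -n '2p;4p'; python3 -c "
from go import *
plan(cw(0,-.0207,.022),YAW)"
```

```text
ee_pos: [0.5945, -0.0353, 0.0875]
force: [0.0, 0.3, -0.4]
t 35.1 turn -0.01 shift [-0.01  0.05  2.62] pos [ 0.5945 -0.0353  0.0875] yaw -4.1 F [ 0.   0.3 -0.4] w 0.232 carr [-0.0013 -0.0205  0.0875]
```

```bash
python3 -m jog '[[0,0,0.8,0],[0,0,0.7,0],[0,0,0.4,0],[0,0,0.3,0],[0,0,0.2,0],[0,0,0,0],[0,0,0,0]]'|sed -n '2p;4p'; python3 -m jog '[[0,0,0.12,0],[0,0,0,0],[0,0,0,0]]'|sed -n '2p;4p'
```

```text
ee_pos: [0.5952, -0.0347, 0.0282]
force: [-1.0, 0.8, -0.5]
ee_pos: [0.5947, -0.0347, 0.0248]
force: [0.1, -0.2, -0.8]
```

```bash
python3 -m jog '[[0,0.05,0.12,0],[0,0,0,0],[0,0,0.04,0],[0,0,0,0]]'|sed -n '2p;4p'; python3 -m jog '[[0,0,0,0],[0,0,0,0],[0,0,0,0],[0,0,0,0],[0,0,0,0],[0,0,0,0]]' 1|sed -n '2p;4,5p';python3 -m jog '[[0,0,-0.5,0],[0,0,-1,0],[0,0,-1,0],[0,0,-1,0],[0,0,-1,0],[0,0,-1,0],[-1,0,0,0],[-1,0,0,0],[-1,0,0,0],[-1,0,0,0],[-1,0,0,0],[0,0,0,0],[0,0,0,0]]'|sed -n '2p;4p'; python3 go.py .4797 -.3611 .15 -4.1; python3 - <<'E'
from meas import *
p=optics.read_camera("scene")
for o in vials(p,(.40,.66,-.45,-.2)):print(o)
for o in vials(p,(.54,.64,-.10,.07)):print(o)
E
```

```text
ee_pos: [0.596, -0.0348, 0.0208]
force: [-0.5, -0.1, -0.1]
ee_pos: [0.5959, -0.0348, 0.0206]
force: [0.3, 0.5, -0.2]
width: 0.998
ee_pos: [0.587, -0.1597, 0.1589]
force: [-0.1, 0.4, -0.2]
t 38.5 turn -0.01 shift [-8.34 -3.71  0.35] pos [ 0.587  -0.1597  0.1589] yaw -4.2 F [-0.1  0.4 -0.2] w 1.002 carr [ 1.000e-04 -1.452e-01  1.589e-01]
(250, array([ 0.4815, -0.361 ]), array([ 0.4814, -0.3607]), np.float64(0.057888485468063404), array([137.572, 264.264]))
(259, array([0.6059, 0.0478]), array([0.6034, 0.0485]), np.float64(0.0621236988366022), array([336.4942, 256.2587]))
(254, array([0.6031, 0.0056]), array([0.6015, 0.0061]), np.float64(0.06221645524850735), array([317.7402, 260.4843]))
(261, array([ 0.5984, -0.0351]), array([ 0.596 , -0.0346]), np.float64(0.06114092826757939), array([299.0958, 264.2567]))
```

Three are in. Now C.

```bash
python3 -m jog '[[-1,-0.44,0,0],[-1,-0.44,0,0],[-1,-0.44,0,0],[-1,-0.44,0,0],[-1,-0.44,0,0],[-1,-0.44,0,0],[-1,-0.44,0,0],[-1,-0.44,0,0],[-0.45,-0.19,0,0],[0,0,1,0],[0,0,1,0],[0,0,1,0],[0,0,0.7,0],[0,0,0,0],[0,0,0,0]]'|sed -n '2p;4p'; python3 go.py .4797 -.3611 .015 -4.1
```

```text
ee_pos: [0.4798, -0.3626, 0.0658]
force: [-0.1, -0.2, 0.8]
t 40.0 turn 0.01 shift [ 0.06 -0.01  2.03] pos [ 0.4798 -0.3626  0.0658] yaw -4.0 F [-0.1 -0.2  0.8] w 0.996 carr [-0.0924 -0.3552  0.0658]
```

```bash
python3 -m jog '[[0.05,0,0.8,0],[0,0,0.8,0],[0,0,0.42,0],[0,0,0,0],[0,0,0,0]]'|sed -n '2p;4p';python3 -m jog '[[0,0,0,0],[0,0,0,0],[0,0,0,0],[0,0,0,0],[0,0,0,0],[0,0,0,0],[0,0,0,0]]' -1;python3 -m jog '[[0,0,-1,0],[0,0,-1,0],[0,0,-1,0],[0,0,-1,0],[0,0,-1,0],[0,0,-0.5,0],[0,0,0,0],[0,0,0,0]]'; python3 -c "
from go import *
plan(cw(0,-.0615,.13),YAW)"
```

```text
ee_pos: [0.4802, -0.3627, 0.0162]
force: [-0.1, 0.2, 1.0]
clock: 41.2
ee_pos: [0.4799, -0.3627, 0.0157]
eef_rot: [2.299, 2.14, 0.0]
force: [0.7, -0.1, 3.2]
width: 0.236
gripper_force: 58.6
clock: 42.0
ee_pos: [0.4789, -0.3618, 0.1514]
eef_rot: [-2.298, -2.14, 0.0]
force: [0.7, -0.2, -1.6]
width: 0.234
gripper_force: 58.8
t 42.0 turn 0.0 shift [11.72  3.73  0.86] pos [ 0.4789 -0.3618  0.1514] yaw -4.1 F [ 0.7 -0.2 -1.6] w 0.234 carr [-0.0933 -0.3545  0.1514]
```

```bash
python3 -m jog '[[1,0.32,0,0],[1,0.32,0,0],[1,0.32,0,0],[1,0.32,0,0],[1,0.32,0,0],[1,0.32,0,0],[1,0.32,0,0],[1,0.32,0,0],[1,0.32,0,0],[1,0.32,0,0],[1,0.32,0,0],[0.72,0.24,0,0],[0,0,0,0],[0,0,0,0],[0,0,1,0],[0,0,1,0],[0,0,0.5,0],[0,0,0,0],[0,0,0,0]]'|sed -n '2p;4p'; python3 -c "
from go import *
plan(cw(0,-.0615,.022),YAW)"
```

```text
ee_pos: [0.594, -0.0773, 0.0902]
force: [0.1, 0.6, -0.6]
t 43.9 turn -0.01 shift [ 0.04 -0.05  2.73] pos [ 0.594  -0.0773  0.0902] yaw -4.1 F [ 0.1  0.6 -0.6] w 0.236 carr [ 0.0012 -0.0624  0.0902]
```

```bash
python3 -m jog '[[0.04,0,0.8,0],[0,0,0.7,0],[0,0,0.4,0],[0,0,0.3,0],[0,0,0.3,0],[0,0,0,0],[0,0,0,0]]'|sed -n '2p;4p'; python3 -m jog '[[0,0,0.12,0],[0,0,0,0],[0,0,0,0]]'|sed -n '2p;4p'
```

```text
ee_pos: [0.5946, -0.0758, 0.028]
force: [0.5, 0.4, -0.3]
ee_pos: [0.5944, -0.0758, 0.0248]
force: [-0.5, -0.1, -0.7]
```

```bash
python3 -m jog '[[0,0,0.12,0],[0,0,0,0],[0,0,0.04,0],[0,0,0,0]]'|sed -n '2p;4p'; python3 -m jog '[[0,0,0,0],[0,0,0,0],[0,0,0,0],[0,0,0,0],[0,0,0,0],[0,0,0,0]]' 1|sed -n '2p;4,5p';python3 -m jog '[[0,0,-0.5,0],[0,0,-1,0],[0,0,-1,0],[0,0,-1,0],[0,0,-1,0],[0,0,-1,0],[-1,-0.5,-1,0],[-1,-0.5,-1,0],[-1,-0.5,0,0],[-1,-0.5,0,0],[-1,-0.5,0,0],[0,0,0,0],[0,0,0,0]]'|sed -n '2p;4p'; python3 - <<'E'
from meas import *
for n in ("scene","top"):
  p=optics.read_camera(n); P=cloud(p); print(n)
  for o in vials(p,(.54,.64,-.11,.07)):print(o)
  m=sel(P,.030,.055,(.35,.62,.2,.45)); A=P[m];print("handle",m.sum(),A.mean(0),rect(A))
  for y in(.111,-.111):
    a=np.radians(-4.1); X=np.array([.5973-y*np.sin(a),-.0149+y*np.cos(a)])
    m=sel(P,.083,.105,(X[0]-.015,X[0]+.015,X[1]-.015,X[1]+.015));A=P[m];print("pin exp",X,m.sum(),A.mean(0) if len(A) else 0, A.max(0) if len(A) else 0)
  m=sel(P,.072,.0765,(.515,.75,-.16,.14))&((P[...,0]-.5973)*np.cos(np.radians(4.1))-(P[...,1]+.0149)*np.sin(np.radians(4.1))>-.079); print("rim",rect(P[m]))
  save(p,n+"5.png",(145,160,465,400) if n=="scene" else (145,175,395,305),2 if n=="scene" else 3)
E
```

```text
ee_pos: [0.5943, -0.0757, 0.0208]
force: [0.1, -0.2, 0.4]
ee_pos: [0.5942, -0.0757, 0.0206]
force: [-0.6, 0.7, -0.0]
width: 1.001
ee_pos: [0.5229, -0.1963, 0.209]
force: [-0.5, 0.6, -0.8]
scene
(252, array([0.6059, 0.0475]), array([0.6046, 0.0484]), np.float64(0.06175179222116584), array([336.4603, 256.0754]))
(259, array([0.6029, 0.0057]), array([0.601 , 0.0057]), np.float64(0.06124661876451231), array([317.6371, 260.6448]))
(250, array([ 0.598 , -0.0349]), array([ 0.5971, -0.0345]), np.float64(0.06102156154853862), array([299.18 , 264.032]))
(263, array([ 0.5966, -0.075 ]), array([ 0.5943, -0.0747]), np.float64(0.060857252701382904), array([281.1977, 269.0266]))
handle 227 [0.4952 0.3619 0.0409] (array([493.1, 363.1]), array([17.3, 83.9]), 6.48)
pin exp [0.6052 0.0958] 21 [0.6068 0.0955 0.0909] [0.6101 0.0987 0.0993]
pin exp [ 0.5894 -0.1256] 20 [ 0.5912 -0.1253  0.0931] [ 0.5938 -0.1219  0.0999]
rim (array([597.2, -13.9]), array([248.7, 153.9]), 85.83)
top
(158, array([0.6012, 0.0473]), array([0.6016, 0.0476]), np.float64(0.06279011418491212), array([304.7089, 215.5   ]))
(306, array([ 0.5954, -0.0153]), array([ 0.5953, -0.0148]), np.float64(0.06418133754912964), array([327.6111, 218.3039]))
(33, array([ 0.5748, -0.1073]), array([ 0.5774, -0.1074]), np.float64(0.06843792104706653), array([361.3333, 226.3636]))
(153, array([ 0.5919, -0.0752]), array([ 0.5924, -0.0745]), np.float64(0.062127543497370596), array([349.3399, 220.366 ]))
handle 170 [0.4902 0.3623 0.0417] (array([490.5, 362.9]), array([13.8, 83. ]), 5.87)
pin exp [0.6052 0.0958] 9 [0.602  0.0946 0.0929] [0.6045 0.0975 0.0985]
pin exp [ 0.5894 -0.1256] 9 [ 0.5856 -0.1252  0.0934] [ 0.5884 -0.1227  0.0997]
rim (array([595.3, -15.4]), array([248. , 150.9]), 85.83)
```

View pics/scene5.png

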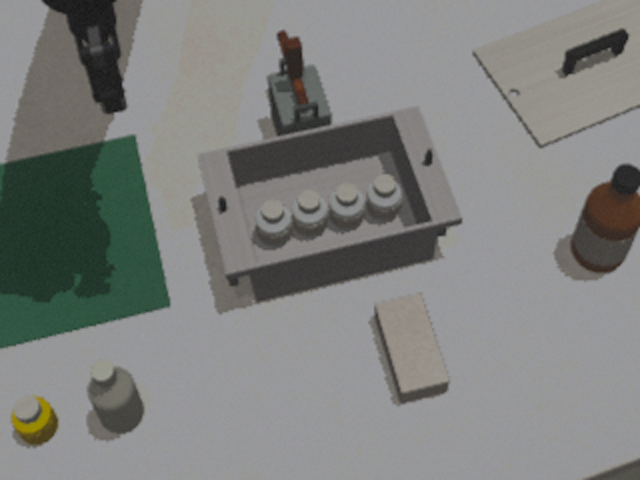

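View pics/top5.png

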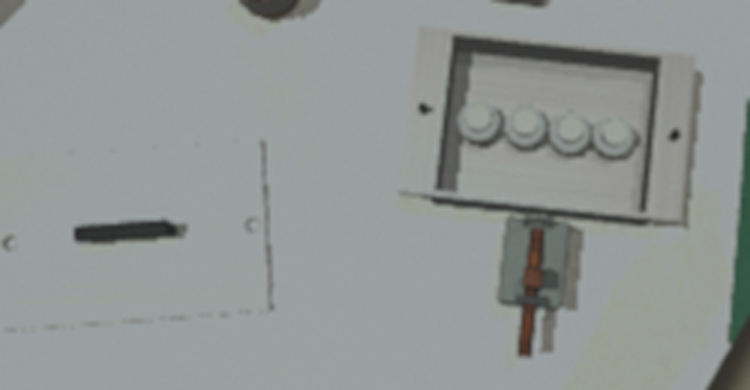

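All four vials stand in the well at scene crop (275,215)–(385,190), and the bolt is fully back. The lid has been knocked to (0.492,0.363), so I use the new pose. I refine it with the holes at top crop (9,242) and (251,225).

```bash
sed -i 's/^C=.*/C=np.array([.5966,-.0150,0]); YAW=-4.15/' go.py; python3 - <<'E'
from meas import *
p=optics.read_camera("top")
a=world(p,148,255.67,.006);b=world(p,228.67,250,.006);d=a-b
print(a,b,(a+b)/2,np.hypot(*d[:2]),np.degrees(np.arctan2(-d[0],d[1])))
E
python3 go.py .492 .363 .1 6.2
```

```text
[0.4793 0.4747 0.006 ] [0.502  0.2549 0.006 ] [0.4906 0.3648 0.006 ] 0.22094662206265803 5.909700746481814
t 47.4 turn -1.71 shift [22.34  1.16  4.34] pos [ 0.5234 -0.1953  0.2085] yaw -4.0 F [ 0.8 -0.3 -0. ] w 0.997 carr [-0.06   -0.1851  0.2085]
```

```bash
python3 -m jog '[[0,0,0,-0.85],[0,0,0,-0.84],[1,0.05,0,0],[1,0.05,0,0],[1,0.05,0,0],[1,0.05,0,0],[1,0.05,0,0],[1,0.05,0,0],[1,0.05,0,0],[1,0.05,0,0],[1,0.05,0,0],[1,0.05,0,0],[1,0.05,0,0],[1,0.05,0,0],[1,0.05,0,0],[1,0.05,0,0],[1,0.05,0,0],[1,0.05,0,0],[1,0.05,0,0],[1,0.05,0,0]]'|sed -n '2p;4p';python3 -m jog '[[1,0.05,0,0],[1,0.05,0,0],[1,0.05,0,0],[1,0.05,0,0],[0.35,0.05,1,0],[0,0,1,0],[0,0,1,0],[0,0,1,0],[0,0,0,0],[0,0,0,0]]'|sed -n '2p;4p'; python3 go.py .4915 .3637 .017 6.05
```

```text
ee_pos: [0.4974, 0.256, 0.2081]
force: [0.6, 0.4, -0.1]
ee_pos: [0.492, 0.3632, 0.108]
force: [1.3, -0.9, 1.6]
t 50.4 turn 0.01 shift [ 0.02 -0.02  3.64] pos [0.492  0.3632 0.108 ] yaw 6.1 F [ 1.3 -0.9  1.6] w 1.001 carr [-0.1317  0.3697  0.108 ]
```

```bash
python3 -m jog '[[0.02,0,0.9,0],[0,0,0.9,0],[0,0,0.9,0],[0,0,0.5,0],[0,0,0.4,0],[0,0,0,0],[0,0,0,0]]'|sed -n '2p;4p'; python3 -m jog '[[0,0,0,0],[0,0,0,0],[0,0,0,0],[0,0,0,0],[0,0,0,0],[0,0,0,0],[0,0,0,0],[0,0,0,0]]' -1; python3 -m jog '[[0,0,-0.5,0],[0,0,-1,0],[0,0,-1,0],[0,0,0,0],[0,0,0,0]]'
```

```text
ee_pos: [0.4934, 0.3637, 0.0191]
force: [0.8, 0.4, -0.1]
clock: 51.85
ee_pos: [0.4926, 0.3632, 0.0181]
eef_rot: [-2.101, -2.335, 0.0]
force: [-0.1, 0.6, 1.0]
width: 0.003
gripper_force: 0.0
clock: 52.35
ee_pos: [0.4934, 0.3637, 0.0821]
eef_rot: [2.101, 2.335, 0.004]
force: [0.1, 0.1, -0.4]
width: -0.001
gripper_force: 0.0
```

The fingers shut on nothing, so I look again.

```bash
python3 - <<'E'
from meas import *
for n in("top","scene"):
  p=optics.read_camera(n); P=cloud(p)
  m=sel(P,.030,.050,(.35,.62,.2,.48)); A=P[m];print("handle",m.sum(),A.mean(0) if len(A) else 0,rect(A))
  print([(np.round(r["xy"]),round(r["score"],2)) for r in finder.find_in(p,"lid_handle")[:2]])
  im=cv2.cvtColor(p["pixels"],cv2.COLOR_RGB2BGR); c=im[200:320,90:300] if n=="top" else im[110:260,330:540]
  cv2.imwrite("pics/a_%s.png"%n,cv2.resize(c,(390,270)))
cv2.imwrite("pics/lid6.png",np.hstack([cv2.imread("pics/a_top.png"),cv2.imread("pics/a_scene.png")]))
E
```

```text
handle 118 [0.4911 0.3492 0.0416] (array([491.2, 355.1]), array([13.8, 68.9]), 6.33)
[(array([197., 258.]), 0.66), (array([321., 269.]), 0.37)]
handle 223 [0.4951 0.362  0.0409] (array([492.8, 363.7]), array([16.7, 83.3]), 6.4)
[(array([296., 266.]), 0.7), (array([440., 192.]), 0.57)]
```

View pics/lid6.png

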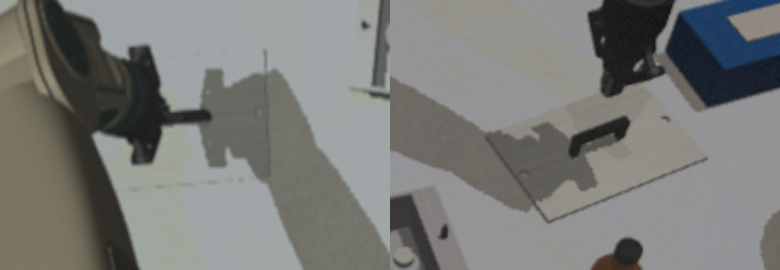

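```bash
python3 - <<'E'
from meas import *
s=arm.get_state();e=np.array(s["ee_pos"]);print(e,s["width"])
for n in("scene","top"):
  p=optics.read_camera(n); P=cloud(p); m=sel(P,.055,.25,(e[0]-.06,e[0]+.06,e[1]-.06,e[1]+.06)); A=P[m]
  print(n,pix(p,e),len(A),A.min(0),A[A[:,2].argsort()[:12]])
  if n=="scene": save(p,"grip7.png",(390,90,490,190),6)
E
```

```text
[0.4916 0.3626 0.0794] -0.002317819949114621
scene (np.float64(445.46789422461495), np.float64(170.42440322451534)) 1103 [0.4318 0.3227 0.1117] [[0.4961 0.3568 0.1117]
 [0.4921 0.3509 0.1131]
 [0.4968 0.3535 0.1137]
 [0.4911 0.3509 0.1154]
 [0.4849 0.3488 0.1165]
 [0.4956 0.3508 0.1167]
 [0.489  0.3491 0.1172]
 [0.4899 0.351  0.1175]
 [0.4979 0.3544 0.1178]
 [0.4972 0.3523 0.1179]
 [0.4989 0.3564 0.1181]
 [0.4999 0.3481 0.1188]]
top (np.float64(181.1424202556354), np.float64(250.32078676956166)) 440 [0.4316 0.3225 0.1139] [[0.4925 0.3501 0.1139]
 [0.4996 0.3545 0.1176]
 [0.4847 0.3483 0.1179]
 [0.487  0.3479 0.1197]
 [0.4946 0.3484 0.1198]
 [0.4794 0.3522 0.1202]
 [0.4894 0.3474 0.1218]
 [0.4768 0.3515 0.1219]
 [0.5017 0.3531 0.1224]
 [0.4817 0.3517 0.1224]
 [0.4916 0.349  0.1254]
 [0.494  0.3491 0.1257]]
```

View pics/grip7.png

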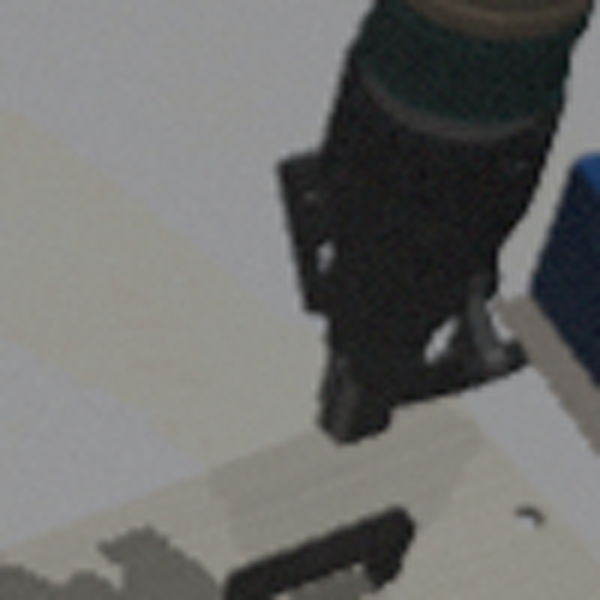

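The picture and the depth both show the fingertips at z≈0.11 while the reported TCP is at 0.08. The real tips sit about 30 mm above the reported TCP. This also explains why the vials were held by the cap. I'll go 28 mm lower, watching the force.

```bash
python3 -m jog '[[0,0,0,0],[0,0,0,0],[0,0,0,0],[0,0,0,0],[0,0,0,0]]' 1|sed -n '2p;4p'; python3 -m jog '[[0,0,0.8,0],[0,0,0.8,0],[0,0,0.6,0],[0,0,0.3,0],[0,0,0,0],[0,0,0,0]]'|sed -n '2p;4p';python3 -m jog '[[0,0,0.3,0],[0,0,0.2,0],[0,0,0,0],[0,0,0,0]]'|sed -n '2p;4p';python3 -m jog '[[0,0,0.3,0],[0,0,0.2,0],[0,0,0,0],[0,0,0,0]]'|sed -n '2p;4p'; python3 go.py .4915 .3637 -.010 6.05
```

```text
ee_pos: [0.4926, 0.3633, 0.0806]
force: [-1.0, -0.7, 0.5]
ee_pos: [0.493, 0.3634, 0.0185]
force: [0.5, 0.1, 0.2]
ee_pos: [0.4924, 0.3631, 0.0055]
force: [0.0, -0.0, 0.0]
ee_pos: [0.4923, 0.363, -0.0073]
force: [-0.8, 0.0, 0.5]
t 54.5 turn -0.0 shift [ 0.03 -0.03  0.11] pos [ 0.4923  0.363  -0.0073] yaw 6.0 F [-0.8  0.   0.5] w 1.0 carr [-0.1314  0.3695 -0.0073]
```

```bash
python3 -m jog '[[0,0,0.1,0],[0,0,0,0],[0,0,0,0],[0,0,0,0],[0,0,0,0],[0,0,0,0],[0,0,0,0],[0,0,0,0]]' -1; python3 -m jog '[[0,0,-0.5,0],[0,0,-0.5,0],[0,0,-1,0],[0,0,0,0],[0,0,0,0]]'
```

```text
clock: 55.35
ee_pos: [0.4933, 0.3635, -0.0089]
eef_rot: [2.101, 2.335, 0.002]
force: [1.8, -1.2, 2.9]
width: 0.149
gripper_force: 60.6
clock: 55.85
ee_pos: [0.4931, 0.3635, 0.0412]
eef_rot: [2.101, 2.335, 0.002]
force: [0.6, 0.1, -5.3]
width: 0.152
gripper_force: 59.6
```

```bash
python3 -m jog '[[0,0,-0.8,0],[0,0,-0.8,0],[0,0,-0.8,0],[0,0,-0.8,0],[0,0,-0.8,0],[0,0,-0.8,0],[0,0,0,0.5],[0,0,0,0.6],[0,0,0,0.6],[0,0,0,0],[0,0,0,0]]'|sed -n '2p;4,5p'; python3 -c "
from go import *
plan(cw(0,0,.12),YAW)"
```

```text
ee_pos: [0.4917, 0.3627, 0.1591]
force: [0.4, -0.4, -4.5]
width: 0.147
t 57.0 turn 0.01 shift [-14.76   5.28   1.57] pos [0.4917 0.3627 0.1591] yaw -4.1 F [ 0.4 -0.4 -4.5] w 0.147 carr [-0.132   0.3691  0.1591]
```

```bash
python3 -m jog '[[-0.8,0.286,0,0],[-0.8,0.286,0,0],[-0.8,0.286,0,0],[-0.8,0.286,0,0],[-0.8,0.286,0,0],[-0.8,0.286,0,0],[-0.8,0.286,0,0],[-0.8,0.286,0,0],[-0.8,0.286,0,0],[-0.8,0.286,0,0],[-0.8,0.286,0,0],[-0.8,0.286,0,0],[-0.8,0.286,0,0],[-0.8,0.286,0,0],[-0.8,0.286,0,0],[-0.8,0.286,0,0],[-0.8,0.286,0,0],[-0.8,0.286,0,0],[-0.3,0.1,0,0],[0,0,0,0]]'|sed -n '2p;4,5p'; python3 -m jog '[[0,0,0.5,0],[0,0,0.5,0],[0,0,0.4,0],[0,0,0,0],[0,0,0,0],[0,0,0,0]]'|sed -n '2p;4,5p'; python3 - <<'E'
from go import *
plan(cw(0,0,.06),YAW)
from meas import *
for n in("scene","top"):
  p=optics.read_camera(n); P=cloud(p)
  m=sel(P,.115,.155,(.5,.7,-.16,.13)); A=P[m]; print(n,len(A),np.median(A[:,2]),rect(A))
  if n=="scene": save(p,"lid8.png",(200,140,440,320),3)
E
```

```text
ee_pos: [0.5968, -0.0136, 0.1601]
force: [0.5, 0.4, -6.1]
width: 0.146
ee_pos: [0.5973, -0.0126, 0.126]
force: [-0.1, -0.0, -5.4]
width: 0.149
t 59.5 turn 0.0 shift [-0.1  -0.02  2.64] pos [ 0.5973 -0.0126  0.126 ] yaw -4.1 F [-0.1 -0.  -5.4] w 0.149 carr [0.0005 0.0024 0.126 ]
scene 7423 0.1414159553790257 (array([596.2, -10.7]), array([247. , 164.7]), 86.11)
top 2221 0.14121147051806363 (array([594.4, -12.1]), array([246.4, 160.2]), 86.02)
```

View pics/lid8.png

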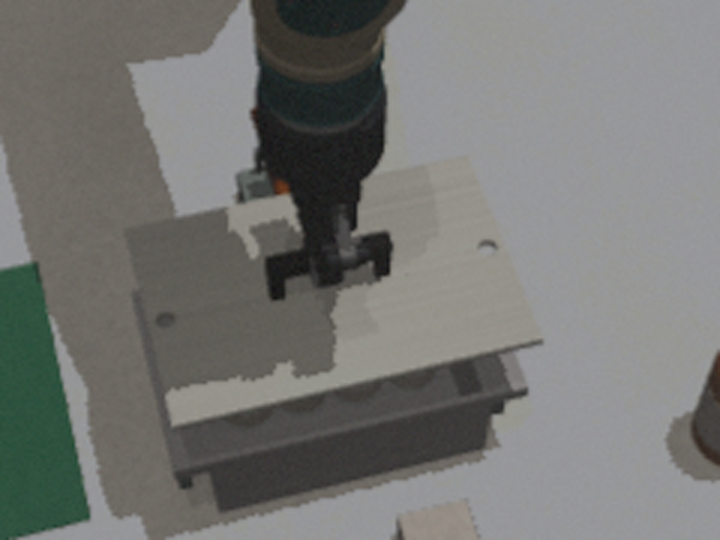

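The lid hangs level. Comparing lid and rim in the same camera, the lid sits about 3.2 mm too far in +y and 1 mm short in x. I correct that and go down to just above the pins.

```bash
python3 -m jog '[[-0.13,0.04,0,0.03],[0,0,0.4,0],[0,0,0.4,0],[0,0,0.35,0],[0,0,0,0],[0,0,0,0]]'|sed -n '2p;4,5p'; python3 -c "
from go import *
plan(cw(0.0014,-0.0008,.066),YAW)"
```

```text
ee_pos: [0.597, -0.016, 0.096]
force: [-0.1, -0.6, -4.5]
width: 0.153
t 60.2 turn -0.03 shift [0.01 0.04 1.2 ] pos [ 0.597 -0.016  0.096] yaw -4.3 F [-0.1 -0.6 -4.5] w 0.153 carr [ 0.0004 -0.001   0.096 ]
```

```bash
python3 -m jog '[[0,0.04,0.2,0],[0,0,0.1,0],[0,0,0,0],[0,0,0,0]]'|sed -n '2p;4p';python3 -m jog '[[0,0,0.15,0],[0,0,0.05,0],[0,0,0,0]]'|sed -n '2p;4p';python3 -m jog '[[0,0,0.15,0],[0,0,0.05,0],[0,0,0,0]]'|sed -n '2p;4p'
```

```text
ee_pos: [0.5986, -0.0162, 0.0894]
force: [0.2, -0.1, -4.4]
ee_pos: [0.5982, -0.0161, 0.084]
force: [-0.8, 0.4, -5.0]
ee_pos: [0.5982, -0.0162, 0.0789]
force: [-0.9, -0.7, -5.5]
```

Going down over the pins with no contact (the lid underside is at about 0.088, below the pin tops).

```bash
python3 -m jog '[[0,0,0.15,0],[0,0,0.05,0],[0,0,0,0]]'|sed -n '2p;4p';python3 -m jog '[[0,0,0.15,0],[0,0,0.05,0],[0,0,0,0]]'|sed -n '2p;4p';python3 -m jog '[[0,0,0.1,0],[0,0,0,0]]'|sed -n '2p;4p';python3 -m jog '[[0,0,0.1,0],[0,0,0,0]]'|sed -n '2p;4p'
```

```text
ee_pos: [0.5982, -0.0161, 0.0739]
force: [0.1, 0.4, -5.2]
ee_pos: [0.5982, -0.0162, 0.069]
force: [0.8, -0.3, -6.0]
ee_pos: [0.5984, -0.0162, 0.0665]
force: [-0.4, -0.0, -5.3]
ee_pos: [0.5987, -0.0162, 0.0661]
force: [-4.6, 0.1, 3.6]
```

Flush contact at 0.066, exactly as predicted. I release, go up and check.

```bash
python3 -m jog '[[0,0,-0.04,0],[0,0,0,0],[0,0,0,0],[0,0,0,0],[0,0,0,0]]' 1|sed -n '2p;4,5p'; python3 -m jog '[[0,0,-0.5,0],[0,0,-0.8,0],[0,0,-1,0],[0,0,-1,0],[0,0,-0.8,0],[-1,-0.5,0,0],[-1,-0.5,0,0],[-1,-0.5,0,0],[-1,-0.5,0,0],[-1,-0.5,0,0],[-1,-0.5,0,0],[0,0,0,0],[0,0,0,0]]'|sed -n '2p;4p'; python3 - <<'E'
from meas import *
for n in("scene","top"):
  p=optics.read_camera(n); P=cloud(p)
  m=sel(P,.0775,.088,(.51,.7,-.16,.13))&((P[...,0]-.5966)*np.cos(np.radians(4.1))-(P[...,1]+.0149)*np.sin(np.radians(4.1))>-.0835); A=P[m]
  B=np.c_[A[:,:2]-A[:,:2].mean(0),np.ones(len(A))]; k=np.linalg.lstsq(B,A[:,2],rcond=None)[0]; print(n,len(A),"plane",k,rect(A))
  m=sel(P,.135,.16,(.40,.52,-.06,.05)); K=P[m];print("knob",len(K),K.mean(0) if len(K) else 0)
  if n=="scene": save(p,"lid9.png",(210,150,420,310),3)
E
python3 -c "
from go import *
plan([.4586,-.0048,.09],YAW)"
```

```text
ee_pos: [0.5988, -0.0162, 0.0654]
force: [0.9, 0.2, 0.5]
width: 0.982
ee_pos: [0.5127, -0.1605, 0.1687]
force: [-0.2, -0.0, 0.1]
scene 7213 plane [-0.0011 -0.0006  0.0816] (array([596.9, -14.6]), array([246.2, 166.6]), 85.67)
knob 71 [ 0.4606 -0.0047  0.1449]
top 5058 plane [-0.001  -0.0014  0.0813] (array([595.9, -15.5]), array([246.9, 160.7]), 85.68)
knob 41 [ 0.4556 -0.0053  0.1466]
t 64.2 turn -0.03 shift [ 6.02 -2.62  3.14] pos [ 0.513  -0.1597  0.1684] yaw -4.3 F [-0.6 -0.2  0. ] w 0.999 carr [-0.0729 -0.1504  0.1684]
```

View pics/lid9.png

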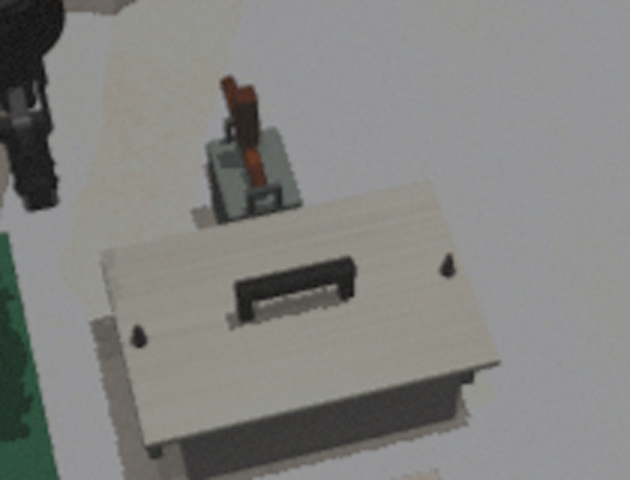

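The lid is flush and level (top at 0.081), with both pins through the holes at crop (138,335) and (447,265). Now the bolt.

```bash
python3 -m jog '[[1,-0.44,0,-0.03],[1,-0.44,0,0],[1,-0.44,0,0],[1,-0.44,0,0],[1,-0.44,0,0],[1,-0.42,0,0],[0,0,0,0],[0,0,0.8,0],[0,0,0.8,0],[0,0,0.8,0],[0,0,0.6,0],[0,0,0,0],[0,0,0,0]]'|sed -n '2p;4p'; python3 -m jog '[[0,0,0,0],[0,0,0,0],[0,0,0,0],[0,0,0,0],[0,0,0,0],[0,0,0,0],[0,0,0,0],[0,0,0,0]]' -1; python3 -m jog '[[0,0.3,0,0],[0,0.3,0,0],[0,0.3,0,0],[0,0.3,0,0],[0,0,0,0],[0,0,0,0]]'|sed -n '2p;4p'
```

```text
ee_pos: [0.4584, -0.0056, 0.0931]
force: [0.1, 0.2, 0.5]
clock: 66.25
ee_pos: [0.4586, -0.0058, 0.0934]
eef_rot: [2.3, 2.139, 0.001]
force: [-0.3, 0.3, 4.8]
width: 0.172
gripper_force: 60.5
ee_pos: [0.4874, -0.008, 0.0934]
force: [-2.5, -0.4, 8.3]
```

```bash
python3 -m jog '[[0,0.3,0,0],[0,0.1,0,0],[0,0,0,0],[0,0,0,0]]'|sed -n '2p;4p'; python3 -m jog '[[0,0.1,0,0],[0,0,0,0]]'|sed -n '2p;4p'; python3 -m jog '[[0,0.1,0,0],[0,0,0,0]]'|sed -n '2p;4p';  python3 -m jog '[[0,0.1,0,0],[0,0,0,0]]'|sed -n '2p;4p'; python3 -m jog '[[0,0.1,0,0],[0,0,0,0]]'|sed -n '2p;4p'
```

```text
ee_pos: [0.4966, -0.0087, 0.0934]
force: [-6.2, -0.2, 9.4]
ee_pos: [0.4983, -0.0088, 0.0933]
force: [-6.9, -0.5, 10.9]
ee_pos: [0.4982, -0.0088, 0.0933]
force: [-13.8, 0.9, 17.2]
ee_pos: [0.4981, -0.0088, 0.0933]
force: [-18.8, 0.7, 22.7]
ee_pos: [0.498, -0.0088, 0.0933]
force: [-24.4, -0.4, 28.0]
```

The bolt is hard against its home stop after a full 40 mm of travel. I relax, release and retreat.

```bash
python3 -m jog '[[0,-0.25,0,0],[0,-0.12,0,0],[0,0,0,0],[0,0,0,0]]'|sed -n '2p;4p'; python3 -m jog '[[0,0,0,0],[0,0,0,0],[0,0,0,0],[0,0,0,0],[0,0,0,0]]' 1|sed -n '2p;4,5p'; python3 -m jog '[[0,0,-0.5,0],[0,0,-0.8,0],[0,0,-1,0],[0,0,-1,0],[0,0,-1,0],[-1,-0.5,0,0],[-1,-0.5,0,0],[-1,-0.5,0,0],[-1,-0.5,0,0],[-1,0,0,0],[-1,0,0,0],[-1,0,0,0],[0,0,0,0],[0,0,0,0]]'|sed -n '1,2p;4p'; python3 - <<'E'
from meas import *
for n in("scene","top"):
  p=optics.read_camera(n); P=cloud(p)
  m=sel(P,.135,.16,(.40,.56,-.06,.05)); K=P[m];print("knob",len(K),K.mean(0) if len(K) else 0)
  if n=="scene": save(p,"end10.png",(90,140,490,400),2)
E
```

```text
ee_pos: [0.4984, -0.0088, 0.0934]
force: [-2.9, 0.0, 7.7]
ee_pos: [0.4987, -0.0087, 0.0926]
force: [-0.5, 0.0, -0.0]
width: 0.991
clock: 70.35
ee_pos: [0.4363, -0.1798, 0.2011]
force: [-0.7, 0.9, 0.5]
knob 71 [ 0.5004 -0.0076  0.1449]
knob 40 [ 0.4952 -0.0074  0.1472]
```

View pics/end10.png

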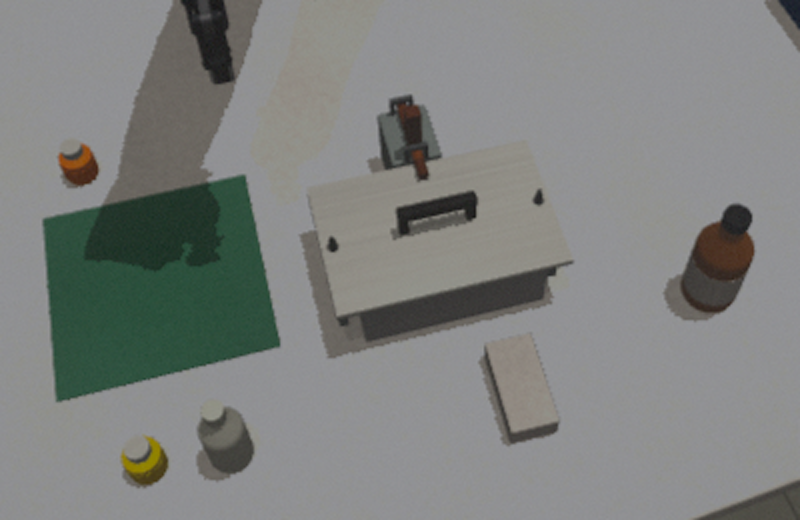

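The bolt tip lies over the lid at (422,172). The lid is seated on both pins, the bystanders haven't moved, and the mat is empty.

```bash
python3 -c "
from cell import arm
print(arm.finish_job())"
```

```text
the job is handed in; nothing more can be done
None
```

The job is done and handed in at about 70 s: bolt freed and drawn back, all four vials upright in the well, lid flush on both pins, bolt pushed home over the lid, and the bottles and carton untouched.

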